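# Hold the wheel jig open at the mark

### The job

On the plywood clamping jig, swing the steel hasp off the slide's brass catch pin and well out to the side, then pull the orange handle straight out against its spring until the white line of the jaw's pointer is level with the red line on the yellow marker, and keep it there so that a workmate can lay in the next wooden wheel. The job ends holding: finish with the gripper fingers still holding the handle at the mark, at rest, and do not let go. Leave the yellow marker where it is set and leave the other things on the bench alone.

Things in the scene. Friction and masses are not known exactly. Their poses are not given: they have to be found in the camera images.
- jig: Clamping jig, fixed: plywood base 380 x 200 x 18 mm, slide along its middle under a dark steel bridge (x 2 to 38, y -46 to 46, top 54 mm). Origin on the bench surface under the slide's centre line; base x -140 to 240, y -100 to 100 mm. The slide pulls out towards jig -x (roughly to the robot); the hasp opens to +y. Offsets below are in this frame, heights above the bench.
- jaw: Dark wooden slide, 50 mm wide, top at 39 mm, one piece with rear vee jaw, orange handle, brass catch pin and pointer. Its frame is the jig's when home and shifts to jig -x as pulled, by up to 100 mm. A spring pulls it home: 5.5 N at home plus 110 N/m (10 to 14 N at the mark); it returns if released. With the hasp on it comes out only about 5 mm.
- handle (a point): Grip point on the axis of the orange handle, an upright cylinder 28 mm in diameter, from 45 to 115 mm height, standing on the slide; this point is at 90 mm height, at jig x = -118 mm, y = 0 when home. Free on all sides once the hasp is off.
- catch_pin (a point): Top of the brass catch pin, upright, 10 mm in diameter, on the slide at jig x = -30 mm, y = 0 when home; its top is at 69 mm height.
- hasp (a joint): Hasp angle about its upright pivot, rad. 0 = on: strap along jig -x from the pivot, its open hook round the front of the catch pin. Grows as it swings level towards jig +y (clockwise from above), to a stop at 1.75; starts 0 to 0.06. Clear of the pin above 0.5, well out to the side above 0.9. Stays where left (light friction).
- hasp_pivot (a point): The hasp's pivot axis on top of the bridge, at jig x = +20 mm, y = 0, height 57 mm (underside of the strap).
- hasp_knob (a point): Grip point on the axis of the hasp's red knob, an upright cylinder 18 mm in diameter, from 62 to 102 mm height, 68 mm from the pivot; this point is at 90 mm height. With the hasp on it is 70 mm behind the orange handle. The strap under it is 5 mm thick steel (57 to 62 mm height).
- pointer (a point): End (mid-width) of the 4 mm wide white line on top of the pointer, a black arm 16 mm wide reaching out to the right (jig -y) side just in front of the jaw; at jig x = +118, y = -72 mm, height 46 mm when home. Axes as the jig's.
- mark_line (a point): Inner end (mid-width) of the 4 mm wide red line on the yellow marker (20 x 26 x 14 mm), on an aluminium rail along the jig's right (-y) edge: jig y = -75, height 45 mm, 40 to 70 mm from the pointer's home place towards jig -x. Axes parallel to the jig's: pointer at the mark = same jig x. The marker is stiff to move; leave it.
- blank_low: Bystander: wooden wheel blank, 100 mm diameter, 24 mm thick, lying beside the jig; origin at the centre of its underside.
- blank_top: Bystander: a like wheel blank lying on the first; origin at the centre of its underside.
- blank_odd: Bystander: wooden wheel blank, 90 mm diameter, 24 mm thick, on the bench; origin at the centre of its underside.
- screwdriver: Bystander: screwdriver lying to the right of the jig; lies along its x.
- glue: Bystander: white glue bottle, 52 mm diameter, 130 mm tall, standing in front right of the jig; origin at the centre of its underside.
- hammer: Bystander: hammer lying on the right of the bench, along its x.
- mug: Bystander: blue mug, 80 mm diameter, 90 mm tall, on the right of the bench; origin at the centre of its underside.

How it is judged (in metres and radians):
On the way, in this order (a step that is already met when the one before it is completed fails the run):
1. the hasp is swung off the catch pin and well out to the side (more than 0.9 rad) while the slide is still home (within 10 mm) (value of joint hasp above 0.9 rad and x of pointer in the frame of jig above 0.108 m), for 0.2 s.
2. the fingers hold the slide with its pointer at the mark (within 6 mm) (x of pointer in the frame of mark_line between -0.006 and 0.006 m and contact force between the fingers and jaw above 3 N), for 0.3 s.
At the end, for the whole second after the job is handed in: The pointer's line is within 6 mm of the marker's red line along the slide, the slide is at rest (under 10 mm/s) and held there by the gripper fingers (more than 3 N on it), and the hasp stands swung out by more than 0.9 rad (all of step 2 and value of joint hasp above 0.9 rad and linear speed of jaw below 0.01 m/s); the arm keeps its last pose, push and grip.
It fails at once if the yellow marker is shifted by more than 5 mm (distance of mark_line from where it was at the start of the episode above 0.005 m).
It fails at once if another thing on the bench is moved by more than 30 mm (distance of any of blank_low, blank_top, blank_odd, screwdriver, glue, hammer, mug from where it was at the start of the episode above 0.03 m).
It also fails if it takes over 48 s, if anything falls off the work surface, if the arm or the gripper's body presses on something with over 40 N, if the wrist force passes 120 N, or if a joint passes its speed limit or range.

### The arm

A 6-joint arm with a two-finger parallel gripper is mounted at the origin on the work surface. World frame = base frame: x ahead of the robot, y to its left, z up, the work surface at z = 0. Lengths are in m, angles in degrees, forces in N, time in s.
With the tool pointing down it reaches from about 0.3 to 0.75 m from the base axis. Payload 8.5 kg.
Tool frame: the origin (TCP) lies on the centre line of the jaws, within the pads' length; the fingertips stand 17 mm ahead of it and the grasp point (between the pads) lies 2 mm behind it; z points along the fingers, y is the line along which they close (so a half turn about z gives the same grasp; the last joint's range is limited). The gripper opens to 85 mm and grips with 20 to 120 N. Pads are 22 mm wide; open, the fingers measure 114 mm over their backs; the gripper's body (76 mm by 85 mm) begins 54 mm behind the grasp point. The pads swing forward as they close: fully open they stand 13 mm farther back than shut.
Start: joints at [-85.56, 21.807, 74.336, -0, 83.858, -12.336], TCP at [0.159, -0.527, 0.248] pointing down, gripper open.
Joint ranges: [-178.18, 178.18], [-50.72, 133.34], [12.68, 142.11], [-81.47, 261.47], [9.98, 163.14], [-165.26, 165.26]. Speed limits (degrees/s): [136.94, 136.94, 180, 180, 180, 180].

### API

Orientations are given as a 3x3 rotation matrix whose columns are the frame's x, y, z axes.
In Python, from rig import env gives the robot as it stands.
- The arm moves only by the shell command python3 -m handwheel 'ROWS' [OPENING] [FORCE]. ROWS is JSON, a list that holds one entry, the list of rows, each a list of 4 numbers: the shift along the tool's x, y, z in m, then the turn about the tool's z in rad. In form: [[[x, y, z, roll], ...]]. A call has 1 to 5 rows; each row shifts and turns the commanded pose from where the row before left it, along the tool's axes as they then stand; what a row does not reach is not made up. A row lasts 1/12 s, in which the tool goes at most 41.7 mm and 7.16 degrees, less where a joint would pass 70% of its speed; a pose out of reach is approached as far as the arm can. A call is refused whole if a number of a shift passes 0.0417 or a number of a turn 0.125, either way. A call with a gripper value outside its range is refused whole. OPENING is the opening in per cent of the stroke, from 0 (shut) to 100 (fully open), set as the call begins (- or left out, the last holds). The fingers move at their own pace and stop on an object; FORCE is the grip in N (left out, the last holds). Time passes only in rows, so rows that do not move let the fingers close. It gives the time, the measured TCP pose, the force and the opening at its end, in the units of the state.
- env.observe(): the state, without advancing time (a new reading comes with each control period).
- env.get_image(name): name is "scene" or "top" or "wrist"; returns (picture, depth): 420x560x3 uint8, red, green, blue; 420x560 float32, m along the optical axis (not along the pixel's ray), 0 where there is no reading.
- env.camera_params(name): a dict with "K" (3x3 intrinsics, pixels), "rvec" (rotation vector, rad) and "tvec" (3), from world to camera coordinates, as OpenCV has them. Camera axes: x right, y down, z forward; pixel columns grow to the right and rows downward; lengths in m; the calibration is good to about 2 mm. A picture is of the moment at which its call begins: read the wrist's pose just before it. camera_params takes no time and is no camera call; for the wrist camera it gives the pose at the moment of the call.
- env.close_job(): hands the job in, once; it reports no verdict.
The state is a dict: "time_s": time; "q": joint angles; "qvel": joint speeds; "joint_efforts": joint torques, N m; "position": TCP position; "tool_rot": TCP orientation; "ft_force": force on the tool from outside, world axes, zero at the start; "wrist_torque": the same for the moment, N m; "grip_width": finger opening in m.
Only numpy, scipy, OpenCV 4.12 (cv2) and the standard library are available. Lean on these libraries where they do the work, as an engineer would, in place of code of your own. Each camera call takes 0.05 s, during which the arm holds its last target. There are 200 camera calls.

## Working session

There is one attempt and no reset: what is moved stays moved. The work goes in short steps, Python scripts to look and compute and a shell command to move; the robot and the scene stay as the last step left them, time stands still between calls to the robot, and variables do not carry over. Pictures are saved under pics/ and viewed, on a budget of 10 in all, crops included, one or two more only if the job needs it, and the job is handed in when it is done.

```bash
mkdir -p pics; ls; cat > h.py <<'E'
import numpy as np, cv2
from rig import env
def cam(n):
    p=env.camera_params(n); R=cv2.Rodrigues(np.array(p["rvec"],float))[0]; return np.array(p["K"]),R,np.array(p["tvec"],float).ravel()
def shot(n,f):
    c=cam(n); im,d=env.get_image(n); cv2.imwrite("pics/"+f+".png",im[:,:,::-1]); np.savez("pics/"+f,im=im,d=d,K=c[0],R=c[1],t=c[2]); return im,d,c
def plane(c,uv,z):
    K,R,t=c; r=R.T@np.linalg.inv(K)@np.array([uv[0],uv[1],1.]); o=-R.T@t; return o+r*(z-o[2])/r[2]
def proj(c,P):
    q=c[0]@(c[1]@np.array(P)+c[2]); return q[:2]/q[2]
E
python3 - <<'E'
from h import *
s=env.observe(); print({k:np.round(v,3).tolist() for k,v in s.items()})
a,d,c=shot("scene","scene0"); b,d2,c2=shot("top","top0")
print(-c[1].T@c[2],-c2[1].T@c2[2])
E
```

```text
pics
{'time_s': 0.0, 'q': [-85.562, 21.843, 74.386, 0.002, 83.858, -12.336], 'qvel': [0.1, -0.051, 0.039, -0.012, 0.064, -0.13], 'joint_efforts': [-0.004, -44.847, -23.127, -0.0, 0.005, -0.0], 'position': [0.159, -0.526, 0.248], 'tool_rot': [[0.957, 0.289, -0.0], [0.289, -0.957, 0.002], [0.0, -0.001, -1.0]], 'ft_force': [0.393, -0.183, 0.555], 'wrist_torque': [0.032, -0.017, -0.003], 'grip_width': 0.085}
[ 1.13007358 -0.51276549  1.10619235] [ 0.25051569 -0.01805696  1.83213979]
```

View pics/top0.png

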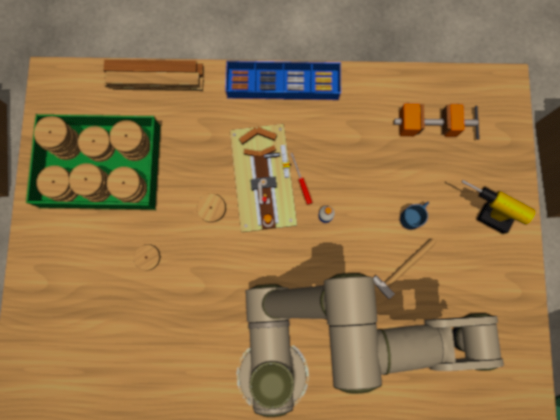

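View pics/scene0.png

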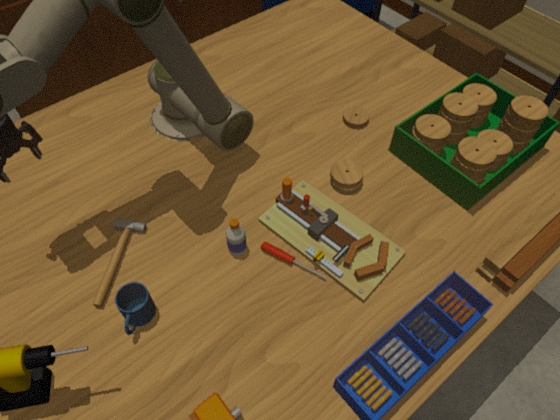

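The top view shows the jig at about (265,177), with its handle near (267,220), knob near (266,200) and marker near (287,167). In the scene view the handle is near (287,188), the knob (306,201) and the marker (319,257).

```bash
python3 - <<'E'
from h import *
for n in("top0","scene0"):
    z=np.load(f"pics/{n}.npz"); c=(z["K"],z["R"],z["t"]); hsv=cv2.cvtColor(z["im"],cv2.COLOR_RGB2HSV)
    x0,y0,x1,y1=(225,115,320,240) if n=="top0" else (225,170,420,310)
    H,S,V=[hsv[y0:y1,x0:x1,i].astype(int) for i in range(3)]
    # colours
    for nm,m,zz in (("orange",(H>5)&(H<14)&(S>200)&(V>140),.115),("red",((H<5)|(H>174))&(S>180)&(V>110),.102),("yellow",(H>=22)&(H<32)&(S>190)&(V>150),.045),("ply",(H>=20)&(H<32)&(S>60)&(S<150)&(V>140),.018)):
        k,l,st,ce=cv2.connectedComponentsWithStats(m.astype(np.uint8))
        for i in range(1,k):
            if st[i,4]>4: print(n,nm,st[i].tolist(),(ce[i]+[x0,y0]).round(1),plane(c,ce[i]+[x0,y0],zz).round(4))
a=cv2.imread("pics/top0.png")[115:240,225:320]; b=cv2.imread("pics/scene0.png")[170:310,225:420]
a=cv2.resize(a,None,fx=4,fy=4,interpolation=2); cv2.imwrite("pics/v3.png",cv2.resize(b,None,fx=4,fy=4,interpolation=2));cv2.imwrite("pics/v3t.png",a)
E
```

```text
top0 red [75, 63, 11, 25, 106] [304.9 190.7] [ 0.6192 -0.1034  0.102 ]
top0 red [38, 82, 4, 5, 11] [264.2 198.8] [0.5888 0.0351 0.102 ]
top0 yellow [58, 50, 7, 2, 11] [286.2 165.6] [ 0.7218 -0.0391  0.045 ]
top0 ply [6, 9, 66, 108, 3324] [261.4 178.9] [0.6782 0.0494 0.018 ]
scene0 orange [45, 75, 3, 4, 6] [270.7 246.5] [ 0.659  -0.1462  0.115 ]
scene0 orange [56, 82, 4, 5, 7] [282.1 253.6] [ 0.6931 -0.1368  0.115 ]
scene0 orange [92, 82, 5, 5, 5] [319. 254.] [ 0.7524 -0.0663  0.115 ]
scene0 red [80, 26, 3, 3, 6] [306.3 197. ] [0.5912 0.0348 0.102 ]
scene0 red [37, 73, 31, 18, 77] [276.8 251. ] [ 0.673  -0.1378  0.102 ]
scene0 yellow [90, 82, 4, 5, 7] [316.4 254.1] [ 0.7217 -0.0404  0.045 ]
scene0 yellow [93, 84, 5, 5, 6] [319.7 256.2] [ 0.7318 -0.0379  0.045 ]
scene0 ply [98, 0, 7, 5, 16] [326.1 172.3] [0.5126 0.1927 0.018 ]
scene0 ply [127, 0, 4, 4, 7] [353.4 171.9] [0.5652 0.2604 0.018 ]
scene0 ply [67, 5, 115, 124, 2580] [352.8 238.6] [0.7391 0.0845 0.018 ]
scene0 ply [128, 5, 5, 3, 8] [355.6 176. ] [0.5816 0.2537 0.018 ]
scene0 ply [130, 9, 3, 3, 6] [356.  179.8] [0.5932 0.2436 0.018 ]
scene0 ply [90, 14, 6, 2, 6] [317.5 184.7] [0.5322 0.1385 0.018 ]
scene0 ply [34, 33, 77, 60, 1271] [293.6 232.2] [ 0.6172 -0.0303  0.018 ]
```

View pics/v3t.png

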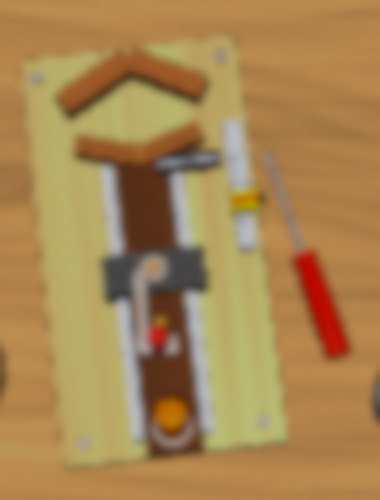

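The crop shows the base corners at (27,62), (232,38), (287,440), (68,465), with the handle top at (171,412), knob (158,330), pointer end about (218,158), and marker line (262,198) to (232,202).

```bash
python3 - <<'E'
from h import *
z=np.load("pics/top0.npz"); c=(z["K"],z["R"],z["t"])
P=lambda u,v,h: plane(c,(225+u/4-.375,115+v/4-.375),h)[:2]
cs=np.array([P(27,62,.018),P(232,38,.018),P(287,440,.018),P(68,465,.018)])
J=np.array([[.24,.1],[.24,-.1],[-.14,-.1],[-.14,.1]])
A=cs-cs.mean(0);B=J-J.mean(0); th=np.arctan2((B[:,0]*A[:,1]-B[:,1]*A[:,0]).sum(),(A*B).sum())
R=np.array([[np.cos(th),-np.sin(th)],[np.sin(th),np.cos(th)]]); o=cs.mean(0)-R@J.mean(0)
print("yaw",np.degrees(th),"o",o, "res",(cs-(J@R.T+o)).round(4).tolist())
for n,u,v,h in(("handle",171,412,.115),("knob",158,328,.102),("ptr",218,158,.046),("mark",232,202,.045),("pivot",152,265,.062)):
    w=P(u,v,h); print(n,w.round(4),"jig",(R.T@(w-o)).round(4))
for n,p in(("handle",(-.118,0)),("knob",(-.048,0)),("pivot",(.02,0))): print(n,(R@p+o).round(4))
E
```

```text
yaw 7.813300242991481 o [0.63769514 0.03721932] res [[-0.0016, -0.0054], [-0.0028, 0.005], [0.0013, 0.0026], [0.0031, -0.0022]]
handle [0.522  0.0226] jig [-0.1166  0.0013]
knob [0.5964 0.0355] jig [-0.0411  0.0039]
ptr [ 0.7637 -0.0132] jig [ 0.1179 -0.0671]
mark [ 0.7235 -0.0263] jig [ 0.0764 -0.0746]
pivot [0.6608 0.0432] jig [0.0237 0.0028]
handle [0.5208 0.0212]
knob [0.5901 0.0307]
pivot [0.6575 0.0399]
```

```bash

python3 -m handwheel '[[[0.029,-0.0205,0,0],[0.029,-0.0205,0,0],[0.029,-0.0205,0,0],[0.029,-0.0205,0,0],[0.029,-0.0205,0,0]]]' 60
python3 -m handwheel '[[[0.029,-0.0205,0,0],[0.029,-0.0205,0,0],[0.029,-0.0205,0,0],[0.029,-0.0205,0,0],[0.029,-0.0205,0,0]]]'
python3 -m handwheel '[[[0.029,-0.0205,0,0],[0.029,-0.0205,0,0],[0.029,-0.0205,0,0],[0.029,-0.0205,0,0],[0.029,-0.0205,0,0]]]'
python3 -m handwheel '[[[0.029,-0.0205,0,0],[0.029,-0.0205,0,0],[0.029,-0.0205,0,0],[0.02,-0.0205,0,0.08],[0,0,0,0.077]]]'
```

```text
time_s: 0.52
position: [0.2686, -0.385, 0.2481]
tool_rot: [[0.958, 0.288, -0.0], [0.288, -0.958, 0.001], [0.0, -0.001, -1.0]]
ft_force: [0.9, -0.8, -0.3]
grip_width: 0.0514
time_s: 0.93
position: [0.3779, -0.2449, 0.2482]
tool_rot: [[0.958, 0.288, -0.0], [0.288, -0.958, 0.0], [-0.0, -0.0, -1.0]]
ft_force: [0.9, -1.4, 0.2]
grip_width: 0.0512
time_s: 1.35
position: [0.4872, -0.1049, 0.2482]
tool_rot: [[0.957, 0.289, -0.0], [0.289, -0.957, 0.0], [-0.0, -0.0, -1.0]]
ft_force: [-0.2, -1.4, 1.0]
grip_width: 0.0511
time_s: 1.77
position: [0.5667, 0.0068, 0.2475]
tool_rot: [[0.991, 0.136, -0.001], [0.136, -0.991, 0.001], [-0.0, -0.001, -1.0]]
ft_force: [-1.2, 0.2, -0.2]
grip_width: 0.0512
```

```bash
python3 - <<'E'
from h import *
im,d,c=shot("wrist","w1"); print(env.observe()["position"].round(4))
hsv=cv2.cvtColor(im,cv2.COLOR_RGB2HSV); H,S,V=[hsv[...,i].astype(int) for i in range(3)]
for nm,m,zz in (("red",((H<5)|(H>174))&(S>180)&(V>90),.102),("orange",(H>5)&(H<16)&(S>200)&(V>140),.115),("yellow",(H>=22)&(H<32)&(S>190)&(V>150),.045)):
    k,l,st,ce=cv2.connectedComponentsWithStats(m.astype(np.uint8))
    for i in range(1,k):
        if st[i,4]>40: print(nm,st[i].tolist(),ce[i].round(1),plane(c,ce[i],zz).round(4))
E
```

```text
[0.5659 0.0051 0.2475]
red [335, 37, 28, 4, 79] [349.5  39.1] [ 0.7101 -0.0261  0.102 ]
red [373, 94, 30, 90, 1868] [387.5 138.7] [ 0.6384 -0.0745  0.102 ]
red [243, 167, 20, 20, 291] [252.8 176.8] [0.5888 0.0387 0.102 ]
orange [244, 241, 28, 25, 526] [257.6 252.9] [0.5207 0.0255 0.115 ]
orange [474, 249, 26, 24, 495] [486.5 260.5] [ 0.5425 -0.1883  0.115 ]
```

View pics/w1.png

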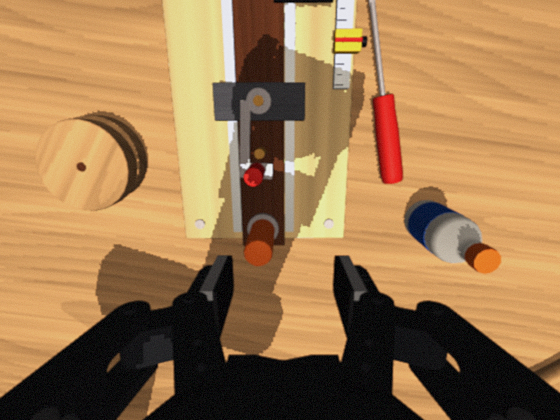

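The wrist view shows the knob at (253,174), the handle top at (258,253) and the marker's red line at (349,40). That puts the knob at about (0.589, 0.037). Next I straddle it.

```bash

python3 -m handwheel '[[[0.0138,-0.0142,0,0],[0.0138,-0.0142,0,0],[0,0,0.03,0],[0,0,0.03,0],[0,0,0.03,0]]]'
python3 -m handwheel '[[[0,0,0.03,0],[0,0,0.02,0],[0,0,0.015,0],[0,0,0,0]]]'
python3 - <<'E'
from h import *
shot("wrist","w2")
E
```

```text
time_s: 2.23
position: [0.5885, 0.0344, 0.1572]
tool_rot: [[0.991, 0.137, 0.0], [0.137, -0.991, -0.0], [0.0, 0.0, -1.0]]
ft_force: [1.3, -0.5, -0.5]
grip_width: 0.0515
time_s: 2.57
position: [0.587, 0.0342, 0.0901]
tool_rot: [[0.991, 0.136, -0.006], [0.136, -0.991, 0.001], [-0.006, -0.002, -1.0]]
ft_force: [-0.7, 0.0, -0.5]
grip_width: 0.0511
```

View pics/w2.png

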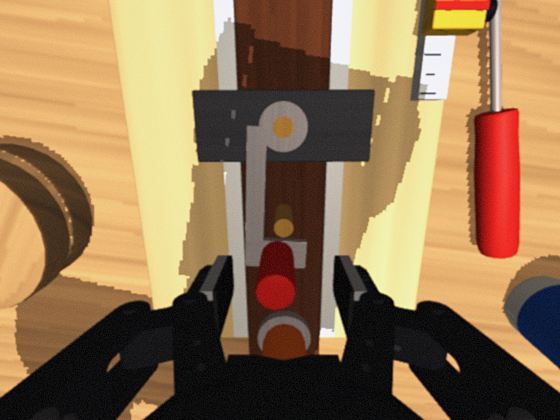

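The knob stands between the fingers at (276,290), and the pin is at (283,225). I swing it along the arc, pushing with the right finger.

```bash

python3 -m handwheel '[[[0,-0.008,0,0],[0,-0.008,0,0],[0.0016,-0.007,0,0.1],[0.0016,-0.007,0,0.1],[0.0016,-0.007,0,0.1]]]'
python3 -m handwheel '[[[0.0016,-0.007,0,0.1],[0.0016,-0.007,0,0.1],[0.0016,-0.007,0,0.1],[0.0016,-0.007,0,0.1],[0.0016,-0.007,0,0.1]]]'
python3 -m handwheel '[[[0.0016,-0.007,0,0.1],[0.0016,-0.007,0,0.1],[0.0016,-0.007,0,0.1],[0.0016,-0.007,0,0.1],[0,0,0,0]]]'
python3 - <<'E'
from h import *
shot("wrist","w3")
E
```

```text
time_s: 3.03
position: [0.591, 0.0726, 0.0948]
tool_rot: [[0.986, -0.167, 0.002], [-0.167, -0.986, -0.0], [0.002, -0.0, -1.0]]
ft_force: [0.5, -1.4, -0.1]
grip_width: 0.0514
time_s: 3.45
position: [0.6107, 0.1023, 0.0948]
tool_rot: [[0.785, -0.619, 0.002], [-0.619, -0.785, -0.0], [0.002, -0.001, -1.0]]
ft_force: [0.0, -1.4, 0.6]
grip_width: 0.0512
time_s: 3.87
position: [0.6359, 0.1168, 0.0945]
tool_rot: [[0.483, -0.875, 0.003], [-0.875, -0.483, 0.0], [0.001, -0.002, -1.0]]
ft_force: [-0.4, -0.3, 0.2]
grip_width: 0.0513
```

View pics/w3.png

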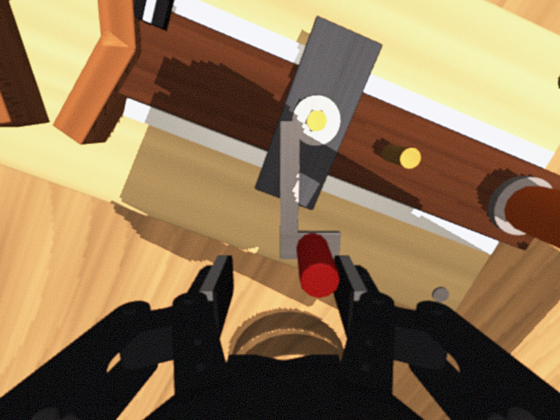

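The hasp is swung out with the knob at (318,265), clear of the pin at (410,158), and the slide is at home. I raise and turn so the fingers close along the slide.

```bash

python3 -m handwheel '[[[0,0.007,-0.01,0],[0,0,-0.04,0],[0,0,-0.04,0],[0,0,0,0.12],[0,0,0,0.12]]]' 
python3 -m handwheel '[[[0,0,0,0.125],[0,0,0,0],[0,0,0,0]]]' 100
python3 - <<'E'
from h import *
s=env.observe(); print(s["q"].round(1))
im,d,c=shot("wrist","w4"); p=s["position"]; R=s["tool_rot"]
for h in([.521,.024],): print("tool d",(R.T@(np.array([*h,.09])-p)).round(4))
im,d,c=shot("top","top1")
z=im; hsv=cv2.cvtColor(im,cv2.COLOR_RGB2HSV)
E
```

```text
time_s: 4.33
position: [0.6289, 0.1121, 0.1876]
tool_rot: [[0.261, -0.965, 0.006], [-0.965, -0.261, -0.0], [0.002, -0.006, -1.0]]
ft_force: [0.1, 0.1, -0.7]
grip_width: 0.0514
time_s: 4.58
position: [0.6257, 0.083, 0.1833]
tool_rot: [[0.189, -0.982, 0.004], [-0.982, -0.189, 0.026], [-0.025, -0.008, -1.0]]
ft_force: [-0.2, -0.5, 0.7]
grip_width: 0.0842
[ -3.8  32.6  66.8   1.5  80.5 165.1]
tool d [0.0404 0.1148 0.0913]
```

J6 came close to its range limit and tilted the tool, so I turn back. A handle grasp at about 20° off the slide axis is fine.

```bash

python3 -m handwheel '[[[0,0,0,-0.12],[0,0,0,-0.12],[0,0,0,0],[0,0,0,0]]]' 
python3 - <<'E'
from h import *
s=env.observe(); print(s["q"].round(1))
p=s["position"]; R=s["tool_rot"]
print("tool d",(R.T@(np.array([.521,.024,.09])-p)).round(4))
E
```

```text
time_s: 5.02
position: [0.6262, 0.0848, 0.1824]
tool_rot: [[0.415, -0.91, 0.003], [-0.909, -0.415, 0.027], [-0.023, -0.014, -1.0]]
ft_force: [0.3, -0.2, 0.0]
grip_width: 0.0854
[ -3.6  32.7  66.7   1.6  80.5 151.6]
tool d [0.0138 0.1222 0.0904]
```

```bash

python3 -m handwheel '[[[0.0034,0.0305,0,0],[0.0034,0.0305,0,0],[0.0034,0.0305,0,0],[0.0034,0.0305,0,0],[0,0,0,0]]]' 
python3 - <<'E'
from h import *
s=env.observe(); print(s["q"].round(1))
p=s["position"]; R=s["tool_rot"]
print("tool d",(R.T@(np.array([.521,.024,.09])-p)).round(4))
im,d,c=shot("wrist","w5")
print(proj(c,[.521,.024,.115]))
E
```

```text
time_s: 5.43
position: [0.5172, 0.0199, 0.1803]
tool_rot: [[0.413, -0.911, -0.0], [-0.911, -0.413, 0.026], [-0.024, -0.011, -1.0]]
ft_force: [0.2, -0.4, -0.2]
grip_width: 0.0855
[-11.6  22.1  86.    1.6  72.2 143.5]
tool d [ 0.     -0.0041  0.0904]
[276.05885449 235.00127507]
```

View pics/w5.png

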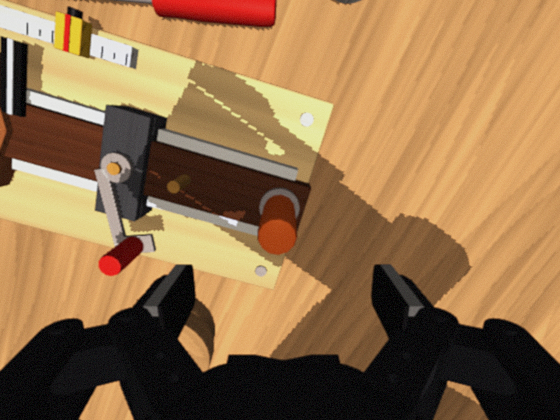

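The handle top appears at (277,238), against a predicted (276,235), so it is aligned. I descend and grip.

```bash

python3 -m handwheel '[[[0,-0.004,0.03,0],[0,0,0.03,0],[0,0,0.03,0],[0,0,0,0],[0,0,0,0]]]'
python3 -m handwheel '[[[0,0,0,0],[0,0,0,0],[0,0,0,0],[0,0,0,0],[0,0,0,0]]]' 0 60
python3 -m handwheel '[[[0,0,0,0],[0,0,0,0],[0,0,0,0]]]'
python3 - <<'E'
from h import *
shot("scene","s2"); shot("top","t2")
c=cam("scene"); 
b=cv2.imread("pics/s2.png")[215:310,270:420]; cv2.imwrite("pics/s2c.png",cv2.resize(b,None,fx=5,fy=5,interpolation=2))
print(env.observe()["position"])
E
```

```text
time_s: 5.9
position: [0.5253, 0.0255, 0.09]
tool_rot: [[0.416, -0.909, 0.001], [-0.909, -0.416, 0.027], [-0.024, -0.012, -1.0]]
ft_force: [0.1, 0.7, 0.5]
grip_width: 0.0854
time_s: 6.32
position: [0.5214, 0.0235, 0.0912]
tool_rot: [[0.419, -0.908, -0.007], [-0.908, -0.419, 0.022], [-0.023, -0.003, -1.0]]
ft_force: [-16.1, -13.6, 27.8]
grip_width: 0.0267
time_s: 6.57
position: [0.5214, 0.0235, 0.0914]
tool_rot: [[0.418, -0.908, -0.006], [-0.908, -0.418, 0.023], [-0.023, -0.005, -1.0]]
ft_force: [-20.6, -12.7, 19.6]
grip_width: 0.0268
[0.5214538  0.02352729 0.09137759]
```

View pics/s2c.png

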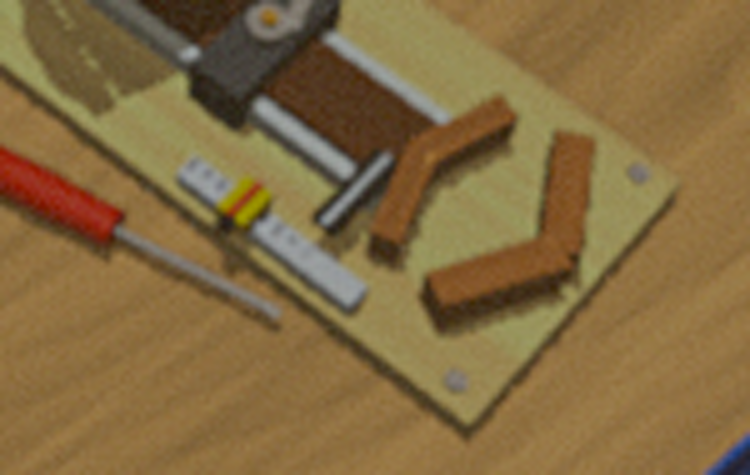

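```bash
python3 - <<'E'
from h import *
th=np.radians(8); ux=np.array([np.cos(th),np.sin(th)]); uy=np.array([-ux[1],ux[0]])
def L(n): z=np.load(f"pics/{n}.npz"); return z["im"],(z["K"],z["R"],z["t"])
def rep(n,pt,mk,c):
    a=plane(c,pt,.046)[:2]; b=plane(c,mk,.045)[:2]; d=b-a; print(n,a.round(4),b.round(4),"jig dx,dy",(d@ux).round(4),(d@uy).round(4))
im,c=L("s2"); f=lambda u,v:(270+(u-2)/5,215+(v-2)/5)
rep("scene",f(325,217),f(258,200) if 0 else f(260,185),c)
im,c=L("w5"); rep("w5",(13,40),(74,48),c)
hsv=cv2.cvtColor(im,cv2.COLOR_RGB2HSV); H,S,V=[hsv[...,i].astype(int) for i in range(3)]
m=((H<6)|(H>172))&(S>150); m[80:]=0; m[:,100:]=0; ys,xs=np.nonzero(m); print("red",[(y,xs[ys==y].mean().round(1),(ys==y).sum()) for y in range(0,70,6) if (ys==y).any()])
for y in (45,60,75,90,105): print(y,V[y,0:30].tolist())
E
```

```text
scene [ 0.7615 -0.0114] [ 0.7247 -0.0244] jig dx,dy -0.0382 -0.0078
w5 [ 0.7607 -0.0126] [ 0.7172 -0.0264] jig dx,dy -0.045 -0.0077
red [(18, np.float64(67.5), np.int64(4)), (24, np.float64(67.0), np.int64(5)), (30, np.float64(66.5), np.int64(4)), (36, np.float64(66.5), np.int64(4)), (42, np.float64(66.0), np.int64(5)), (48, np.float64(65.5), np.int64(4))]
45 [151, 65, 19, 19, 21, 10, 82, 192, 237, 232, 235, 232, 195, 113, 39, 14, 21, 19, 30, 17, 21, 15, 13, 2, 5, 3, 6, 53, 114, 143]
60 [33, 25, 19, 18, 9, 26, 100, 192, 236, 234, 236, 236, 194, 105, 31, 15, 21, 21, 18, 27, 16, 19, 15, 0, 11, 0, 34, 78, 119, 133]
75 [29, 20, 18, 24, 16, 19, 96, 193, 236, 233, 234, 234, 177, 76, 16, 18, 25, 23, 20, 21, 17, 19, 0, 0, 2, 11, 53, 123, 151, 155]
90 [36, 21, 17, 12, 15, 41, 122, 209, 236, 232, 235, 221, 152, 54, 17, 19, 25, 20, 26, 23, 19, 7, 26, 13, 8, 19, 56, 102, 109, 101]
105 [29, 28, 26, 19, 14, 38, 123, 207, 235, 237, 234, 203, 128, 48, 21, 16, 18, 23, 28, 23, 20, 4, 11, 13, 5, 6, 53, 70, 57, 45]
```

The pull is estimated at about 41 mm.

```bash

python3 -m handwheel '[[[-0.0014,0.0048,0,0],[-0.0014,0.0048,0,0],[-0.0014,0.0048,0,0],[-0.0014,0.0048,0,0],[0,0,0,0]]]'
python3 -m handwheel '[[[-0.0014,0.0048,0,0],[-0.0014,0.0048,0,0],[-0.0014,0.0048,0,0],[-0.0014,0.0048,0,0],[0,0,0,0]]]'
python3 -m handwheel '[[[0,0,0,0],[0,0,0,0],[0,0,0,0]]]'
python3 - <<'E'
from h import *
p=env.observe()["position"]; print("moved",((p-[.5214,.0235,.0914])[:2]@[-.99,-.139]).round(4))
shot("scene","s3"); shot("wrist","w6")
b=cv2.imread("pics/s3.png")[230:290,285:360]; b=cv2.resize(b,None,fx=7,fy=7,interpolation=2)
w=cv2.imread("pics/w6.png"); w=cv2.resize(w,(480,360))
o=np.zeros((420+360,525,3),np.uint8); o[:420]=b; cv2.imwrite("pics/s3c.png",b)
E
```

```text
time_s: 7.08
position: [0.5062, 0.0212, 0.0915]
tool_rot: [[0.417, -0.909, 0.007], [-0.909, -0.417, 0.024], [-0.019, -0.016, -1.0]]
ft_force: [6.8, -2.9, 3.0]
grip_width: 0.027
time_s: 7.5
position: [0.4869, 0.0185, 0.0915]
tool_rot: [[0.417, -0.909, 0.008], [-0.909, -0.417, 0.025], [-0.019, -0.018, -1.0]]
ft_force: [9.8, -0.5, 3.0]
grip_width: 0.0266
time_s: 7.75
position: [0.4875, 0.0186, 0.0915]
tool_rot: [[0.417, -0.909, 0.008], [-0.909, -0.417, 0.025], [-0.019, -0.018, -1.0]]
ft_force: [8.3, -1.0, 5.3]
grip_width: 0.0269
moved 0.0342
```

View pics/s3c.png

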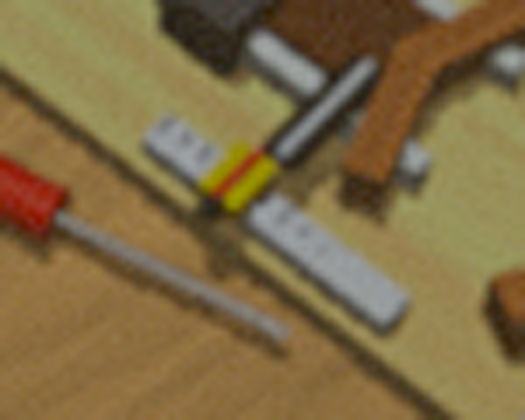

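View pics/w6.png

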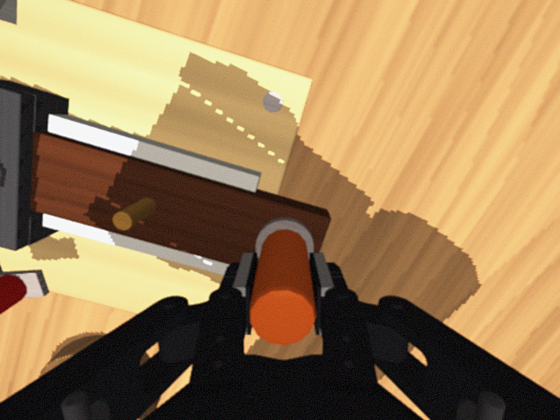

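The handle is held, and the crop shows the pointer line's end at about (283,155) and the red line's inner end at about (265,155), with a small gap left. I measure it.

```bash
cat > meas.py <<'E'
from h import *
import sys
n=sys.argv[1]; z=np.load(f"pics/{n}.npz"); im=z["im"]; c=(z["K"],z["R"],z["t"])
th=np.radians(8); ux=np.array([np.cos(th),np.sin(th)]); uy=np.array([-ux[1],ux[0]])
hsv=cv2.cvtColor(im,cv2.COLOR_RGB2HSV); H,S,V=[hsv[...,i].astype(int) for i in range(3)]
org=np.array([.6377,.0372])
def jig(uv,zz): return (np.array([plane(c,p,zz)[:2] for p in uv])-org)@np.c_[ux,uy]
# rays of every pixel around -> jig coords; red line centroid (redness weighted) and white line centroid within y band
yy,xx=np.mgrid[225:295,280:365]; uv=np.c_[xx.ravel(),yy.ravel()]
I=im[uv[:,1],uv[:,0]].astype(float)
red=np.clip(I[:,0]-1.5*I[:,1]-20,0,None); J=jig(uv,.045)
k=(abs(J[:,1]+.085)<.016)&(J[:,0]>.04)&(J[:,0]<.11)
print("red line jig",(J[k]*red[k,None]).sum(0)/red[k].sum(), red[k].sum())
J=jig(uv,.046); x0=float(sys.argv[2])
for y in (-.065,-.06,-.055,-.05,-.045):
    k=(abs(J[:,1]-y)<.003)&(abs(J[:,0]-x0)<.008)
    g=I[k].mean(1); w=np.clip(g-90,0,None); print(y,"white x",((J[k,0]*w).sum()/w.sum()).round(4),g.max())
E
python3 meas.py s3 0.084; echo home; python3 meas.py s2 0.118
```

```text
red line jig [ 0.07704714 -0.08552716] 246.5
-0.065 white x 0.0834 126.0
-0.06 white x 0.0834 138.0
-0.055 white x 0.0835 137.33333333333334
-0.05 white x 0.0839 135.33333333333334
-0.045 white x 0.0834 137.33333333333334
home
red line jig [ 0.07715075 -0.08552648] 221.5
-0.065 white x 0.1172 141.66666666666666
-0.06 white x 0.1173 140.33333333333334
-0.055 white x 0.1172 144.66666666666666
-0.05 white x 0.1171 143.33333333333334
-0.045 white x 0.1172 143.33333333333334
```

```bash

python3 -m handwheel '[[[-0.001,0.0032,0,0],[-0.001,0.0032,0,0],[0,0,0,0],[0,0,0,0],[0,0,0,0]]]'
python3 -m handwheel '[[[0,0,0,0],[0,0,0,0],[0,0,0,0],[0,0,0,0],[0,0,0,0]]]'
python3 - <<'E'
from h import *
p=env.observe()["position"]; print("moved",((p-[.5214,.0235,.0914])[:2]@[-.99,-.139]).round(4))
shot("scene","s4")
b=cv2.imread("pics/s4.png")[175:290,265:380]; cv2.imwrite("pics/s4c.png",cv2.resize(b,None,fx=5,fy=5,interpolation=2))
E
python3 meas.py s4 0.077
```

```text
time_s: 8.27
position: [0.481, 0.0176, 0.0915]
tool_rot: [[0.417, -0.909, 0.009], [-0.909, -0.417, 0.025], [-0.019, -0.018, -1.0]]
ft_force: [9.8, -1.0, 4.8]
grip_width: 0.0266
time_s: 8.68
position: [0.4811, 0.0177, 0.0915]
tool_rot: [[0.417, -0.909, 0.009], [-0.909, -0.417, 0.025], [-0.019, -0.018, -1.0]]
ft_force: [9.4, -0.6, 4.9]
grip_width: 0.0266
moved 0.0407
red line jig [ 0.07697987 -0.08496443] 242.0
-0.065 white x 0.0771 138.66666666666666
-0.06 white x 0.0772 139.66666666666666
-0.055 white x 0.0767 139.33333333333334
-0.05 white x 0.0768 137.0
-0.045 white x 0.0768 138.66666666666666
```

View pics/s4c.png

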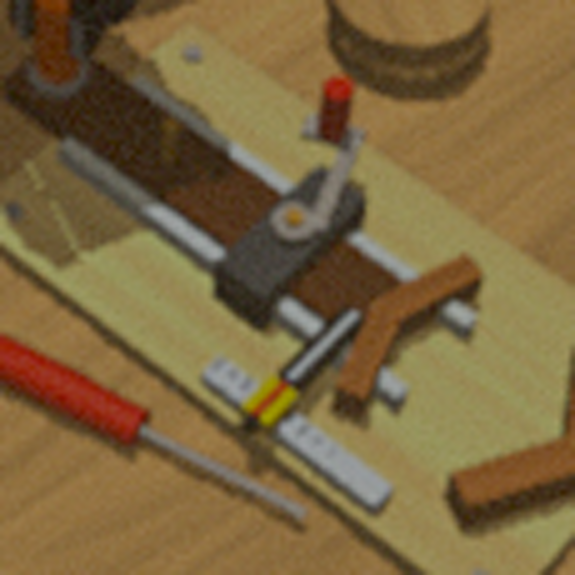

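The pointer's white line, running (355,315) to (290,378), continues into the red line at (270,400). The hasp is well out with its knob at (337,105), and the arm is at rest holding the handle, so I hand in.

```bash
python3 -c "
from rig import env
print(env.close_job())"
```

```text
the job is handed in; nothing more can be done
None
```

The job is handed in: the hasp is swung out, and the gripper is holding the orange handle with the pointer at the mark. No verdict was reported.

- **Hasp:** I pushed the knob round its arc with one finger to about 1.2 rad while the slide was home. That angle is estimated from the tool's turn, and the last picture shows the hasp still well out to the side.
- **Slide:** I gripped the handle at 60 N and pulled it about 41 mm. In the last scene picture the pointer's line and the red line agree to within about 0.3 mm, by a calibration good to about 2 mm.
- **At rest:** The tool moved about 0.1 mm over the last 0.4 s, with about 9.5 N of pull on it.
- **Bystanders:** The marker's measured place did not change. The moves stayed clear of the other things, though I did not measure where each of them stood at the end.

Two things did not go to plan:
- **J6 near its limit:** While I was turning for the handle grasp, J6 reached 165.1° of its 165.26° range, which left the tool tilted by 1.5°. I turned it back, so the grasp is about 16° off the slide axis.
- **First pull short:** The first pull, meant to be 40 mm, came out about 6 mm short. I measured the gap and pulled the rest.

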